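# Drive a resin-cast coin roll out of its block

### The job

A roll of coins cast in resin sits tight in the bore of the aluminium knock-out block. Set the wooden catch cradle square against the block's wide-mouthed end, so that its open end meets the bore, then take the thickest of the three wooden drifts that passes through the small hole at the other end and push the casting with it, steadily and without blows, right out of the block into the cradle; at the end lay the drift back down on the desk. Do not touch the casting with the fingers or with another drift, do not let it drop onto the desk, and do not disturb the other things.

Things in the scene. Friction and masses are not known exactly. Their poses are not given: they have to be found in the camera images.
- ejector_block: Knock-out block screwed down on the desk (it does not move): aluminium block 68 mm wide (local x), 72 mm long (local y) and 82 mm high, on a dark steel foot 104 x 72 x 8 mm, with a spring plunger's knurled cap on top (top at 100 mm). Origin: centre of the underside. Its bore runs level along local y, axis 45 mm above the desk. Local +y points out of the wide mouth and always looks to the robot's left (world +y), within about 20 degrees.
- exit_mouth (a point): Centre of the wide mouth: 43 mm bore, in the block's face at local y = +36 mm, 45 mm above the desk. Axes as the block's. The casting can come out only here. The bore's floor is 23.5 mm above the desk.
- entry_hole (a point): Centre of the small hole: 32 mm across, through an 8 mm steel end plate with four screw heads, in the face at local y = -36 mm, 45 mm above the desk. Axes as the block's. A drift goes in here, towards local +y. Behind the plate the 43 mm bore is 64 mm long, up to the wide mouth.
- casting: Clear resin cylinder with a stack of coins inside, 40 mm diameter, 60 mm long, 0.11 kg. Origin at its centre; its axis is local y, along the bore. It starts wholly inside the 43 mm bore, lying on its floor (axis 43.5 mm above the desk), 0.5 to 3.5 mm from the end plate. A spring plunger in the block's roof bears on it, so that it slides only against about 11 to 21 N; the drag ends when its rear face is about 8 mm from the wide mouth.
- cradle: Loose wooden catch cradle, 76 mm wide (local x), 92 mm long (local y), 0.3 kg. Felt floor 20 mm above its underside, 56 mm wide and 82 mm long, between side walls 10 mm thick and 40 mm high; open at local -y; closed at local +y by an upright end board, 10 mm thick (local y = +36 to +46 mm), 76 mm wide, top 66 mm above the underside, which is good to grip. Origin: centre of the underside. Starts left of the block, open end towards it, turned up to 30 degrees.
- cradle_mouth (a point): Middle of the cradle's open end: local (0, -46, 20) mm, on the edge of the felt floor. Axes as the cradle's. In use it stands level under the wide mouth, against or a few mm from the block, local +y along the block's +y.
- drift_medium: The drift to use: loose eight-sided wooden rod, 24 mm across flats (26 mm across corners), 190 mm long, 0.08 kg, both ends alike. Origin at its centre, 12 mm above the desk when it lies there; local x along the rod. It passes the 32 mm hole with 3 mm to spare all round. Lies flat on the desk roughly across the robot's view (along world y within 20 degrees), in one of three places beyond and beside the block.
- drift_thin: Like drift_medium but 14 mm across flats: it would pass, but bears on too little of the casting. Origin at its centre, local x along the rod.
- drift_thick: Like drift_medium but 34 mm across flats: too thick for the 32 mm hole. Origin at its centre, local x along the rod.
- dropper: Bystander: small dropper bottle, 33 mm across, 102 mm high, standing near the desk's right edge. Origin: centre of the underside. Unlisted clutter on the desk stays clear of the work: nearer than x = 0.38 m, beyond x = 0.69 m, left of y = 0.5 m and right of y = -0.3 m.
- loupe: Bystander: black eye loupe, 41 mm across, 30 mm high, standing between the block and the drifts behind it. Origin: centre of the underside.
- red_carton: Bystander: red carton lying flat, 55 x 90 mm and 36 mm high, left of the cradle. Origin: centre of the underside.
- small_carton: Bystander: small carton, 31 x 86 mm and 49 mm high, near the desk's right edge. Origin: centre of the underside.

How it is judged (in metres and radians):
On the way, in this order (a step that is already met when the one before it is completed fails the run):
1. the cradle stands square against the block's wide-mouthed end (within 10 mm sideways, 15 mm off, 0.15 rad), the casting still in the bore (x of cradle_mouth in the frame of exit_mouth between -0.01 and 0.01 m and y of cradle_mouth in the frame of exit_mouth between -0.004 and 0.015 m and angle between the y axis of cradle and the y axis of ejector_block, either way round below 0.15 rad and height (world z) of cradle_mouth below 0.023 m and y of casting in the frame of exit_mouth below -0.02 m), for 0.2 s.
2. the 24 mm drift, inside the bore, is pushing the casting out (contact force between drift_medium and casting above 1 N and y of casting in the frame of exit_mouth between -0.02 and 0.02 m), for 0.05 s.
3. the casting lies in the cradle, clear of the block (x of casting in the frame of cradle between -0.02 and 0.02 m and y of casting in the frame of cradle between -0.035 and 0.02 m and z of casting in the frame of cradle between 0.034 and 0.046 m and y of casting in the frame of exit_mouth above 0.0305 m), for 0.2 s.
At the end, for the whole second after the job is handed in: The casting lies at rest on the felt floor of the cradle, wholly out of the block (its centre more than 30 mm beyond the wide mouth's face), and the 24 mm drift lies flat on the desk, at rest, no longer touching the casting (all of step 3 and height (world z) of drift_medium below 0.016 m and linear speed of each of casting, drift_medium below 0.02 m/s and contact force between drift_medium and casting below 0.1 N).
It fails at once if the casting drops below the cradle's floor, onto the desk (height (world z) of casting below 0.034 m).
It fails at once if the fingers touch the casting (contact force between the fingers and casting above 0.5 N).
It fails at once if another drift touches the casting (contact force between any of drift_thin, drift_thick and casting above 0.3 N).
It fails at once if the casting is struck or forced with more than 50 N (contact force between drift_medium and casting above 50 N).
It fails at once if a bystander or an unused drift is shifted by more than 30 mm (distance of any of dropper, loupe, red_carton, small_carton, drift_thin, drift_thick from where it was at the start of the episode above 0.03 m).
It also fails if it takes over 72 s, if anything falls off the work surface, if the arm or the gripper's body presses on something with over 40 N, if the wrist force passes 120 N, or if a joint passes its speed limit or range.

### The arm

A 6-joint arm with a two-finger parallel gripper is mounted at the origin on a cart in front of the work surface, level with it; the furniture and walls round the work are solid. World frame = base frame: x ahead of the robot, y to its left, z up, the work surface at z = 0. Lengths are in m, angles in degrees, forces in N, time in s.
With the tool pointing down it reaches from about 0.3 to 0.875 m from the base axis. Payload 6.4 kg.
Tool frame: the origin (TCP) lies midway between the tips of the shut fingers; the grasp point (between the pads) lies 19 mm behind it; z points along the fingers, y is the line along which they close (so a half turn about z gives the same grasp; the last joint's range is limited). The gripper opens to 88 mm and grips with 3 to 60 N. Pads are 18 mm wide; open, the fingers measure 123 mm over their backs; the gripper's body (75 mm by 187 mm) begins 45 mm behind the grasp point.
Start: joints at [-75.476, 10.359, 92.074, -0, 77.567, -11.82], TCP at [0.255, -0.515, 0.239] pointing down, gripper open.
Joint ranges: [-171.53, 171.53], [-51.25, 118.39], [17.06, 147.69], [-65.23, 245.23], [0, 150.52], [-178.68, 178.68]. Speed limits (degrees/s): [147.25, 147.25, 172.46, 180, 180, 180].

### API

Orientations are given as [roll, pitch, yaw] about the fixed x, y, z axes, in that order (R = Rz(yaw) Ry(pitch) Rx(roll)).
In Python, from workcell import robot, imaging, ticket, finder gives the robot as it stands.
- The arm moves only by the shell command python3 -m inch 'ROWS' [OPENING] [FORCE]. ROWS is JSON, a list of rows, each a list of 6 numbers: the shift along the tool's x, y, z in m, then the turn, a rotation vector about the tool's x, y, z in degrees. In form: [[dx, dy, dz, rx, ry, rz], ...]. A call has 1 to 12 rows; each row shifts and turns the commanded pose from where the row before left it, along the tool's axes as they then stand; what a row does not reach is not made up. A row lasts 1/10 s, in which the tool goes at most 50 mm and 8.59 degrees, less where a joint would pass 70% of its speed; a pose out of reach is approached as far as the arm can. A call is refused whole if a number of a shift passes 0.05 or a number of a turn 8.59, either way. A call with a gripper value outside its range is refused whole. OPENING is the finger opening in m, from 0 to 0.0881, set as the call begins (- or left out, the last holds). The fingers move at their own pace and stop on an object; FORCE is the grip in N (left out, the last holds). Time passes only in rows, so rows that do not move let the fingers close. It gives the time, the measured TCP pose, the force, the opening and the grip force at its end, in the units of the state.
- robot.read_state(): the state, without advancing time (a new reading comes with each control period).
- imaging.snapshot(name): name is "scene" or "top"; returns the picture (400x640x3 uint8, red, green, blue); there is no depth.
- imaging.get_calibration(name): a dict with "K" (3x3 intrinsics, pixels), "world_from_camera" (4x4, takes a point from camera to world coordinates). Camera axes: x right, y down, z forward; pixel columns grow to the right and rows downward; lengths in m; the calibration is good to about 2 mm. A picture is of the moment at which its call begins. get_calibration takes no time and is no camera call.
- ticket.hand_in(): hands the job in; it is judged then, once.
Trained networks look in the newest picture that a camera, given by its name, has taken for a name from the list of things; names that differ only in an ending like _2 or _b are one class to them, and where a whole thing is asked for, a point or a joint stands for the part that bears it (a point fixed in the world has none). Each returns a list of dicts, best first, with "p" (0 to 1); they miss things now and then, are a little off and sometimes report something else, mostly with a low value. They report only what shows in the picture. A call takes as long as a camera call.
- finder.boxes_of(camera, name): "extent" ([left, top, width, height] in pixels, round what is visible of it).
- finder.spot_point(camera, name): "point" ([row, column] in pixels: a listed point, or the origin of a listed thing).
The state is a dict: "clock": time; "joint_positions": joint angles; "qvel": joint speeds; "joint_torque": joint torques, N m; "tcp_pos": TCP position; "tcp_rot": TCP orientation; "force": force on the tool from outside, world axes, zero at the start; "moment": the same for the moment, N m; "opening": opening from 0.0 (shut) to 1.0 (fully open); "finger_force": force on a finger pad.
Only numpy, scipy, OpenCV 4.12 (cv2) and the standard library are available. Lean on these libraries where they do the work, as an engineer would, in place of code of your own. Each camera call takes 0.05 s, during which the arm holds its last target. There are 200 camera calls.

## Working session

There is one attempt and no reset: what is moved stays moved. The work goes in short steps, Python scripts to look and compute and a shell command to move; the robot and the scene stay as the last step left them, time stands still between calls to the robot, and variables do not carry over. Pictures are saved under pics/ and viewed, at most 13 in all, crops included, and the job is handed in when it is done.

```bash
mkdir -p pics
cat > h.py <<'E'
import numpy as np,cv2
from workcell import robot,imaging,ticket,finder
from scipy.spatial.transform import Rotation as R
def snap(cam,fn=None):
    im=imaging.snapshot(cam)
    if fn: cv2.imwrite('pics/'+fn,cv2.cvtColor(im,cv2.COLOR_RGB2BGR))
    return im
def unproj(cam,rc,z):
    c=imaging.get_calibration(cam);K=np.array(c['K']);T=np.array(c['world_from_camera'])
    d=T[:3,:3]@np.linalg.inv(K)@[rc[1],rc[0],1];o=T[:3,3]
    return o+d*(z-o[2])/d[2]
def proj(cam,p):
    c=imaging.get_calibration(cam);K=np.array(c['K']);T=np.linalg.inv(np.array(c['world_from_camera']))
    q=K@(T[:3,:3]@np.array(p)+T[:3,3]);return q[:2]/q[2]
def st():
    s=robot.read_state();print({k:np.round(s[k],4).tolist() for k in('clock','tcp_pos','tcp_rot','force','opening','finger_force')});return s
E
python3 - <<'E'
from h import *
for c in('scene','top'):
    snap(c,c+'0.png');k=imaging.get_calibration(c);print(c,np.round(k['K'],1).tolist(),np.round(k['world_from_camera'],3).tolist())
    for n,z in(('ejector_block',0),('exit_mouth',.045),('entry_hole',.045),('cradle',0),('cradle_mouth',.02),('drift_medium',.012),('drift_thin',.007),('drift_thick',.017),('loupe',0),('dropper',0),('red_carton',0),('small_carton',0)):
        for d in finder.spot_point(c,n)[:2]:
            print(n,round(d['p'],2),np.round(d['point']),np.round(unproj(c,d['point'],z),3))
st()
E
```

```text
scene [[397.4, 0.0, 315.6], [0.0, 397.4, 191.6], [0.0, 0.0, 1.0]] [[-0.833, -0.264, 0.487, -0.011], [-0.553, 0.404, -0.728, 0.932], [-0.005, -0.876, -0.482, 0.644], [0.0, 0.0, 0.0, 1.0]]
ejector_block 0.88 [210. 351.] [ 0.481 -0.001  0.   ]
exit_mouth 0.76 [202. 344.] [0.485 0.037 0.045]
entry_hole 0.81 [196. 355.] [ 0.478 -0.018  0.045]
cradle 0.73 [268. 305.] [0.441 0.304 0.   ]
cradle_mouth 0.74 [256. 315.] [0.433 0.27  0.02 ]
drift_medium 0.96 [197. 290.] [0.677 0.053 0.012]
drift_thin 0.79 [256. 247.] [0.588 0.353 0.007]
drift_thin 0.43 [202. 346.] [ 0.515 -0.026  0.007]
drift_thick 0.63 [169. 328.] [ 0.679 -0.185  0.017]
loupe 0.4 [192. 336.] [ 0.582 -0.076  0.   ]
dropper 0.69 [173. 397.] [ 0.469 -0.323  0.   ]
dropper 0.29 [202. 346.] [ 0.52  -0.036  0.   ]
red_carton 0.55 [301. 243.] [0.494 0.471 0.   ]
small_carton 0.51 [167. 376.] [ 0.555 -0.324  0.   ]
top [[457.4, 0.0, 313.2], [0.0, 457.4, 199.8], [0.0, 0.0, 1.0]] [[-0.002, -0.994, 0.106, 0.401], [-1.0, 0.004, 0.021, 0.047], [-0.021, -0.106, -0.994, 1.296], [0.0, 0.0, 0.0, 1.0]]
ejector_block 0.78 [219. 338.] [0.485 0.00
[... 252 characters left out ...]
medium 0.67 [149. 328.] [0.682 0.033 0.012]
drift_medium 0.55 [230. 233.] [0.454 0.301 0.012]
drift_thin 0.93 [179. 220.] [0.6   0.341 0.007]
drift_thick 0.7 [149. 405.] [ 0.68  -0.186  0.017]
drift_thick 0.54 [219. 337.] [0.482 0.008 0.017]
loupe 0.75 [215. 175.] [0.496 0.469 0.   ]
loupe 0.72 [182. 368.] [ 0.59  -0.082  0.   ]
dropper 0.46 [230. 453.] [ 0.451 -0.318  0.   ]
red_carton 0.62 [215. 175.] [0.496 0.468 0.   ]
small_carton 0.93 [188. 458.] [ 0.571 -0.338  0.   ]
small_carton 0.37 [182. 364.] [ 0.59 -0.07  0.  ]
{'clock': 1.3, 'tcp_pos': [0.2552, -0.5153, 0.2387], 'tcp_rot': [-179.9999, -0.0004, 26.3447], 'force': [0.1214, 0.1788, -0.4175], 'opening': 1.0016, 'finger_force': 0.0}
```

Run:
```python
import cv2
t=cv2.imread('pics/top0.png');cv2.imwrite('pics/topc.png',cv2.resize(t[120:270,140:480],(800,353),interpolation=cv2.INTER_CUBIC))
s=cv2.imread('pics/scene0.png');cv2.imwrite('pics/scenec.png',cv2.resize(s[130:330,190:430],(720,600),interpolation=cv2.INTER_CUBIC))
```

```text
(no output)
```

View pics/topc.png

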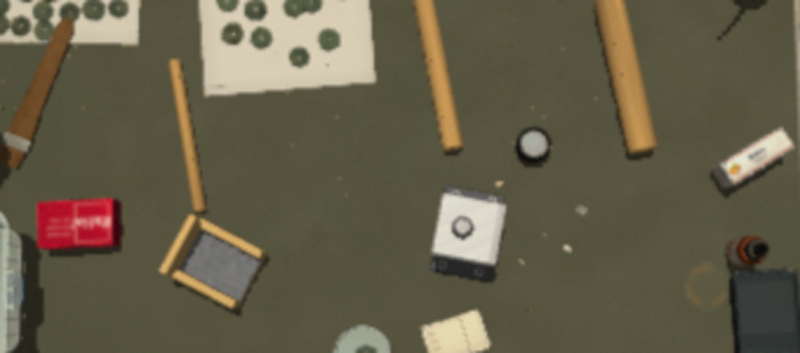

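View pics/scenec.png

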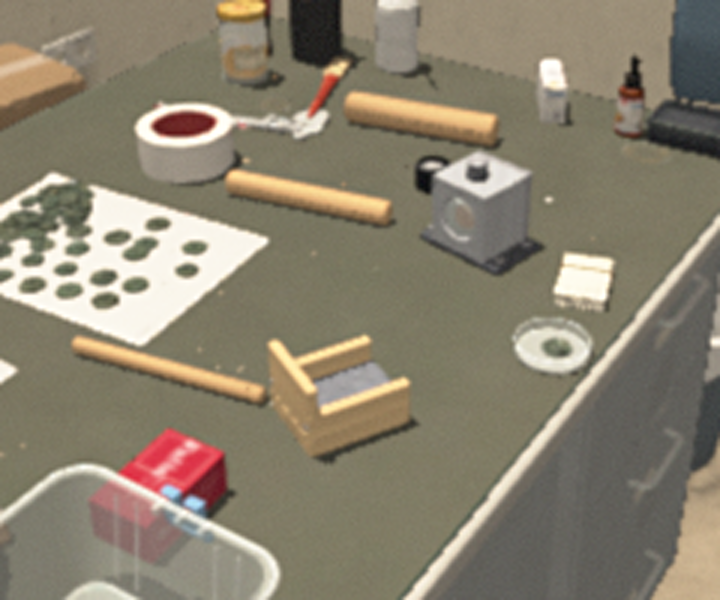

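The top view shows the cradle at crop (213,262), turned, and the block at (467,235). The medium drift is at (437,75) and looks to lie along world x. The scene view agrees. Next I measure the outlines precisely.

```bash
cat > m.py <<'E'
from h import *
def rect(im,cam,seed,z,f,rad,lab):
    hsv=cv2.cvtColor(im,cv2.COLOR_RGB2HSV);m=f(hsv).astype(np.uint8)
    n,L,S,C=cv2.connectedComponentsWithStats(m)
    best=max((i for i in range(1,n) if np.hypot(*(C[i]-seed))<rad),key=lambda i:S[i][4])
    ys,xs=np.nonzero(L==best);P=np.array([unproj(cam,(r,c),z)[:2] for r,c in zip(ys,xs)])
    (c,s,a)=cv2.minAreaRect((P*1000).astype(np.float32));print(lab,len(P),'c',np.round(c,1),'size',np.round(s,1),'ang',round(a,1),'mean',np.round(P.mean(0)*1000,1))
    return P
wood=lambda h:(h[...,0]>8)&(h[...,0]<28)&(h[...,1]>90)&(h[...,2]>100)
E
python3 - <<'E'
from m import *
t=cv2.cvtColor(cv2.imread('pics/top0.png'),cv2.COLOR_BGR2RGB)
rect(t,'top',(328,149),.018,wood,15,'med')
rect(t,'top',(220,179),.010,wood,15,'thin')
rect(t,'top',(405,149),.025,wood,15,'thick')
rect(t,'top',(232,230),.04,lambda h:wood(h),20,'cradle wood@.04')
h=cv2.cvtColor(t,cv2.COLOR_RGB2HSV)
rect(t,'top',(338,219),.082,lambda h:(h[...,1]<40)&(h[...,2]>130),10,'blocktop')
f=rect(t,'top',(236,233),.02,lambda h:(h[...,2]>70)&(h[...,1]<45)&(h[...,2]<150),12,'felt')
for a in((190,266.7),(200,319)): print(unproj('scene',a,.012))
E
```

```text
med 616 c [680.   38.8] size [192.7  26.9] ang 10.9 mean [678.9  38.4]
thin 375 c [605. 344.] size [189.4  16.4] ang 10.8 mean [604.9 344. ]
thick 858 c [ 676.  -186.9] size [193.5  36. ] ang 11.1 mean [ 674.5 -187.1]
cradle wood@.04 282 c [476.5 307.5] size [ 63.9 124. ] ang 9.8 mean [474. 312.]
blocktop 716 c [486.6   4.6] size [73.7 73.6] ang 79.1 mean [485.4   4.5]Traceback (most recent call last):
  File "<stdin>", line 9, in <module>
  File "m.py", line 6, in rect
    ys,xs=np.nonzero(L==best);P=np.array([unproj(cam,(r,c),z)[:2] for r,c in zip(ys,xs)])
                                          ~~~~~~^^^^^^^^^^^^^
  File "h.py", line 9, in unproj
    c=imaging.get_calibration(cam);K=np.array(c['K']);T=np.array(c['world_from_camera'])
ValueError: time passes only in moves, steps and waits
```

```bash
cat > fit.py <<'E'
from h import *
from scipy.optimize import minimize
CAL={c:(np.array(k['K']),np.linalg.inv(np.array(k['world_from_camera']))) for c in('scene','top') for k in[imaging.get_calibration(c)]}
def pj(cam,P):
    K,T=CAL[cam];q=(K@(T[:3,:3]@np.array(P,float).T+T[:3,3:])).T;return q[:,:2]/q[:,2:]
def box(x0,x1,y0,y1,z0,z1): return np.array([[x,y,z] for x in(x0,x1) for y in(y0,y1) for z in(z0,z1)])/1000
CR=[box(-38,38,-46,46,0,20),box(-38,-28,-46,46,0,40),box(28,38,-46,46,0,40),box(-38,38,36,46,0,66)]
BT=[box(-34,34,-36,36,82,82)]
BL=[box(-34,34,-36,36,8,82)]
def sil(cam,parts,x,s=8,roi=None):
    r0,c0,h,w=roi;M=np.zeros((h*s,w*s),np.uint8);a=np.deg2rad(x[2]);Rz=np.array([[np.cos(a),-np.sin(a),0],[np.sin(a),np.cos(a),0],[0,0,1]])
    for p in parts:
        q=(pj(cam,p@Rz.T+[x[0],x[1],0])-[c0,r0]+.5)*s
        cv2.fillConvexPoly(M,cv2.convexHull(q.astype(np.float32)).astype(np.int32),1)
    return cv2.resize(M.astype(np.float32),(w,h),interpolation=cv2.INTER_AREA)
def fit(views,parts,x0):  # views: (cam,mask,roi)
    def cost(v):
        x=[v[0]/1000+x0[0],v[1]/1000+x0[1],v[2]+x0[2]]
        return sum(np.abs(sil(c,parts,x,roi=roi)-m[roi[0]:roi[0]+roi[2],roi[1]:roi[1]+roi[3]]).sum()/m[roi[0]:roi[0]+roi[2],roi[1]:roi[1]+roi[3]].sum() for c,m,roi in views)
    best=min((minimize(cost,[0,0,d],method='Nelder-Mead',options=dict(initial_simplex=[[0,0,d],[15,0,d],[0,15,d],[0,0,d+8]])) for d in(-8,0,8)),key=lambda r:r.fun)
    v=best.x;print(np.round([x0[0]*1000+v[0],x0[1]*1000+v[1],x0[2]+v[2]],1),'cost',round(best.fun,3));return v
def bgr(f): return cv2.imread('pics/'+f)
def masks(im):
    h=cv2.cvtColor(im,cv2.COLOR_BGR2HSV).astype(int);H,S,V=h[...,0],h[...,1],h[...,2]
    wood=(H>8)&(H<28)&(S>90)&(V>90); gray=(S<60)&(V>75); return wood,gray
def clean(m):
    n,L,S,C=cv2.connectedComponentsWithStats(m.astype(np.uint8));return (L==1+np.argmax(S[1:,4]))
def roim(m,roi,cl=True):
    o=np.zeros(m.shape);r0,c0,h,w=roi;q=m[r0:r0+h,c0:c0+w];q=cv2.morphologyEx(q.astype(np.uint8),cv2.MORPH_CLOSE,np.ones((3,3)));o[r0:r0+h,c0:c0+w]=clean(q);return o
E
python3 - <<'E'
from fit import *
t,s=bgr('top0.png'),bgr('scene0.png')
for n,p in (('felt',t[232,236]),('desk',t[245,290]),('blk',t[224,332]),('side',s[205,365]),('sdesk',s[240,340]),('felt_s',s[262,308])):
    print(n,p,cv2.cvtColor(p.reshape(1,1,3),cv2.COLOR_BGR2HSV)[0,0])
vw=[]
for c,im,roi in(('top',t,(205,200,60,60)),('scene',s,(235,270,60,65))):
    w,g=masks(im);vw.append((c,roim(w|g,roi),roi))
for v in(vw,vw[:1],vw[1:]): fit(v,CR,(.455,.304,-30))
roi=(190,310,60,60);w,g=masks(t);h=cv2.cvtColor(t,cv2.COLOR_BGR2GRAY)
for th in(120,150): fit([('top',roim(h>th,roi),roi)],BT,(.485,.004,-8))
o=[np.vstack([cv2.resize(t[205:265,200:260],(300,300)),cv2.cvtColor(cv2.resize((vw[0][1][205:265,200:260]*255).astype(np.uint8),(300,300)),8)]),np.vstack([cv2.resize(s[235:295,270:335],(300,300)),cv2.cvtColor(cv2.resize((vw[1][1][235:295,270:335]*255).astype(np.uint8),(300,300)),8)])]
cv2.imwrite('pics/masks.png',cv2.resize(np.hstack(o),(600,600)))
E
```

```text
felt [112 114 115] [ 20   7 115]
desk [63 83 85] [27 66 85]
blk [204 219 221] [ 26  20 221]
side [ 92  96 101] [ 13  23 101]
sdesk [ 98 120 124] [ 25  53 124]
felt_s [170 232 254] [ 22  84 254]
[450.9 304.  -28.1] cost 0.823
[450.8 303.8 -28.3] cost 0.167
[409.  336.7 -28.2] cost 0.628
[484.8   5.1 -11.4] cost 0.07
[484.7   4.8 -11.5] cost 0.04
```

View pics/masks.png

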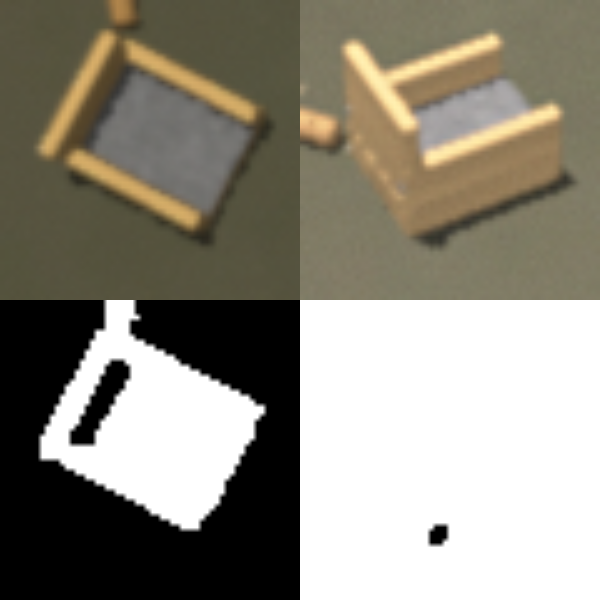

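The masks show that the cradle fit from the top view is sound, at (451, 304) mm and -28°. The scene-view mask leaked into the desk, so I won't use it. The block is at (485, 5) mm and -11.5°. Now I plan the approach to the cradle's end board.

```bash
cat > plan.py <<'E'
from h import *
def plan(p1,yaw,n,p0=None,r0=None):
    s=robot.read_state()
    p0=np.array(s['tcp_pos']) if p0 is None else np.array(p0);r0=s['tcp_rot'] if r0 is None else r0
    R0=R.from_euler('xyz',r0,degrees=True);R1=R.from_euler('xyz',[180,0,yaw],degrees=True)
    w=(R0.inv()*R1).as_rotvec()/n
    A=sum(R.from_rotvec(w*k).as_matrix() for k in range(n));t=np.linalg.solve(A,R0.inv().apply(np.array(p1)-p0))
    P=[p0+R0.apply(sum(R.from_rotvec(w*k).as_matrix() for k in range(m))@t) for m in range(1,n+1)]
    print(n,'rows',np.round(t,4).tolist(),np.round(np.rad2deg(w),2).tolist(),'mid',np.round(P[n//2-1],3),'minr',round(min(np.hypot(*p[:2]) for p in P),3))
E
python3 - <<'E'
from plan import *
plan((.42,-.09,.24),89,11)
plan((.470,.340,.17),152,11,(.42,-.09,.24),[180,0,89])
E
```

```text
11 rows [0.0423, -0.0105, -0.0001] [0.0, -0.0, -5.7] mid [ 0.389 -0.346  0.239] minr 0.43
11 rows [0.0342, 0.0233, 0.0064] [-0.0, 0.0, -5.73] mid [0.503 0.097 0.208] minr 0.447
```

```bash
python3 -m inch '[[0.0423,-0.0105,0,0,0,-5.7],[0.0423,-0.0105,0,0,0,-5.7],[0.0423,-0.0105,0,0,0,-5.7],[0.0423,-0.0105,0,0,0,-5.7],[0.0423,-0.0105,0,0,0,-5.7],[0.0423,-0.0105,0,0,0,-5.7],[0.0423,-0.0105,0,0,0,-5.7],[0.0423,-0.0105,0,0,0,-5.7],[0.0423,-0.0105,0,0,0,-5.7],[0.0423,-0.0105,0,0,0,-5.7],[0.0423,-0.0105,0,0,0,-5.7]]' 0.05 && python3 -m inch '[[0.0342,0.0233,0.0064,0,0,-5.73],[0.0342,0.0233,0.0064,0,0,-5.73],[0.0342,0.0233,0.0064,0,0,-5.73],[0.0342,0.0233,0.0064,0,0,-5.73],[0.0342,0.0233,0.0064,0,0,-5.73],[0.0342,0.0233,0.0064,0,0,-5.73],[0.0342,0.0233,0.0064,0,0,-5.73],[0.0342,0.0233,0.0064,0,0,-5.73],[0.0342,0.0233,0.0064,0,0,-5.73],[0.0342,0.0233,0.0064,0,0,-5.73],[0.0342,0.0233,0.0064,0,0,-5.73],[0,0,0,0,0,0]]'
python3 - <<'E'
from plan import *
plan((.470,.340,.033),152,6)
E
```

```text
clock: 2.4
tcp_pos: [0.4202, -0.0885, 0.2389]
tcp_rot: [180.0, 0.0, 89.3]
force: [-0.0, 0.2, 0.4]
opening: 0.569
finger_force: 0.0
clock: 3.6
tcp_pos: [0.467, 0.3435, 0.1672]
tcp_rot: [-180.0, -0.1, 152.5]
force: [0.7, -0.6, -0.4]
opening: 0.566
finger_force: 0.0
6 rows [-0.0007, -0.0003, 0.0224] [-0.01, -0.02, 0.08] mid [0.468 0.342 0.1  ] minr 0.58
```

```bash
python3 -m inch '[[-0.0007,-0.0003,0.0224,0,0,0.1],[-0.0007,-0.0003,0.0224,0,0,0.1],[-0.0007,-0.0003,0.0224,0,0,0.1],[-0.0007,-0.0003,0.0224,0,0,0.1],[-0.0007,-0.0003,0.0224,0,0,0.1],[-0.0007,-0.0003,0.0224,0,0,0],[0,0,0,0,0,0]]' && python3 -m inch '[[0,0,0,0,0,0],[0,0,0,0,0,0],[0,0,0,0,0,0],[0,0,0,0,0,0],[0,0,0,0,0,0],[0,0,0,0,0,0]]' 0 40 && python3 -m inch '[[0,0,-0.004,0,0,0],[0,0,-0.004,0,0,0],[0,0,-0.004,0,0,0],[0,0,0,0,0,0]]'
python3 - <<'E'
from h import *
snap('scene','s1.png');s=st()
im=cv2.imread('pics/s1.png');cv2.imwrite('pics/s1c.png',cv2.resize(im[150:310,210:410],(600,480),interpolation=cv2.INTER_CUBIC))
E
```

```text
clock: 4.3
tcp_pos: [0.4707, 0.3343, 0.031]
tcp_rot: [-179.7, -0.2, 151.5]
force: [-1.2, 0.0, -0.2]
opening: 0.569
finger_force: 0.0
clock: 4.9
tcp_pos: [0.4731, 0.3365, 0.0346]
tcp_rot: [179.9, 0.0, 151.6]
force: [-0.2, 0.0, 2.8]
opening: 0.111
finger_force: 40.0
clock: 5.3
tcp_pos: [0.4729, 0.3364, 0.0465]
tcp_rot: [180.0, 0.0, 151.6]
force: [0.8, 0.3, -3.5]
opening: 0.114
finger_force: 40.0
{'clock': 5.35, 'tcp_pos': [0.4727, 0.3363, 0.0462], 'tcp_rot': [179.9771, 0.0161, 151.5743], 'force': [-0.7937, 1.127, -2.4569], 'opening': 0.1085, 'finger_force': 39.9992}
```

View pics/s1c.png

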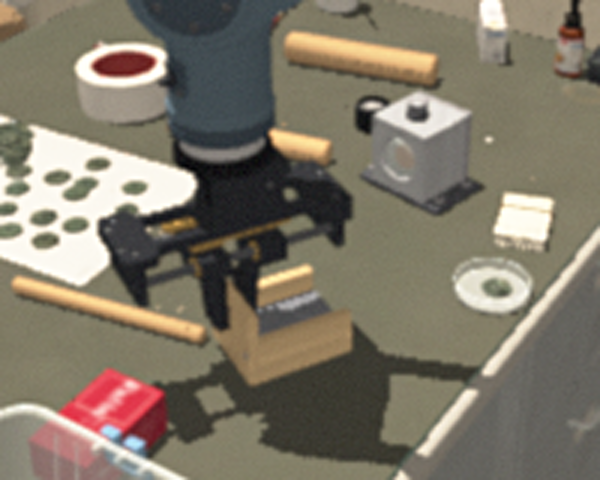

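Run:
```python
from plan import *
plan((.520,.158,.046),168.5,7)
```

```text
7 rows [-0.0156, -0.0214, 0.0] [0.0, 0.0, -2.42] mid [0.487 0.258 0.046] minr 0.542
```

```bash
python3 -m inch '[[-0.0156,-0.0214,0,0,0,-2.42],[-0.0156,-0.0214,0,0,0,-2.42],[-0.0156,-0.0214,0,0,0,-2.42],[-0.0156,-0.0214,0,0,0,-2.42],[-0.0156,-0.0214,0,0,0,-2.42],[-0.0156,-0.0214,0,0,0,-2.42],[-0.0156,-0.0214,0,0,0,-2.42],[0,0,0,0,0,0],[0,0,0,0,0,0]]'
python3 - <<'E'
from fit import *
im=snap('top','t2.png');im=bgr('t2.png');s=snap('scene');cv2.imwrite('pics/s2.png',cv2.cvtColor(s,cv2.COLOR_RGB2BGR));s=bgr('s2.png')
for c in('top','scene'):
  for n,z in(('exit_mouth',.045),('cradle_mouth',.032)):
    for d in finder.spot_point(c,n)[:1]: print(c,n,round(d['p'],2),np.round(unproj(c,d['point'],z),3))
st()
a=cv2.resize(im[180:260,250:370],(600,400),interpolation=cv2.INTER_CUBIC)
cv2.imwrite('pics/c2.png',a)
E
```

```text
clock: 6.25
tcp_pos: [0.5201, 0.1574, 0.0458]
tcp_rot: [180.0, -0.0, 168.4]
force: [-0.8, 0.5, -3.1]
opening: 0.112
finger_force: 40.0
top exit_mouth 0.8 [0.484 0.035 0.045]
top cradle_mouth 0.73 [0.593 0.332 0.032]
scene exit_mouth 0.92 [0.483 0.043 0.045]
scene cradle_mouth 0.96 [0.494 0.075 0.032]
{'clock': 6.55, 'tcp_pos': [0.5198, 0.1585, 0.0458], 'tcp_rot': [179.9996, -0.0142, 168.5781], 'force': [0.1266, 0.8772, -1.6311], 'opening': 0.1112, 'finger_force': 39.9994}
```

View pics/c2.png

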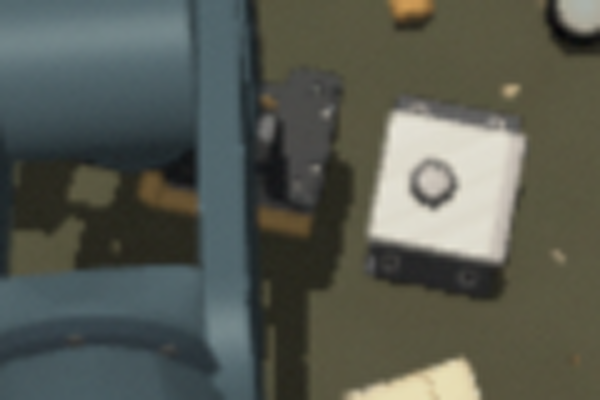

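The view shows the cradle in the gripper squarely facing the block, about 33 mm short of it. The scene detector agrees within a few mm.

```bash
python3 -m inch '[[0.0005,-0.006,0,0,0,0],[0.0005,-0.006,0,0,0,0],[0,-0.006,0,0,0,0],[0,-0.006,0.003,0,0,0],[0,-0.003,0.003,0,0,0],[0,-0.002,0.003,0,0,0],[0,0,0.002,0,0,0],[0,0,0.001,0,0,0],[0,0,0,0,0,0],[0,0,0,0,0,0]]'
python3 - <<'E'
from fit import *
snap('scene','s3.png')
for n,z in(('exit_mouth',.045),('cradle_mouth',.020),('cradle',0)):
    for d in finder.spot_point('scene',n)[:1]: print(n,round(d['p'],2),np.round(unproj('scene',d['point'],z),3))
st()
im=bgr('s3.png');cv2.imwrite('pics/s3c.png',cv2.resize(im[150:270,270:420],(750,600),interpolation=cv2.INTER_CUBIC))
E
```

```text
clock: 7.55
tcp_pos: [0.5133, 0.1293, 0.0346]
tcp_rot: [-179.9, -0.0, 168.5]
force: [-4.5, -2.5, 7.8]
opening: 0.112
finger_force: 40.0
exit_mouth 0.9 [0.493 0.024 0.045]
cradle_mouth 0.71 [0.5   0.052 0.02 ]
cradle 0.74 [0.496 0.102 0.   ]
{'clock': 7.75, 'tcp_pos': [0.5133, 0.1293, 0.0346], 'tcp_rot': [-179.9468, -0.0353, 168.5425], 'force': [-5.2066, -2.4642, 6.3248], 'opening': 0.109, 'finger_force': 39.9979}
```

View pics/s3c.png

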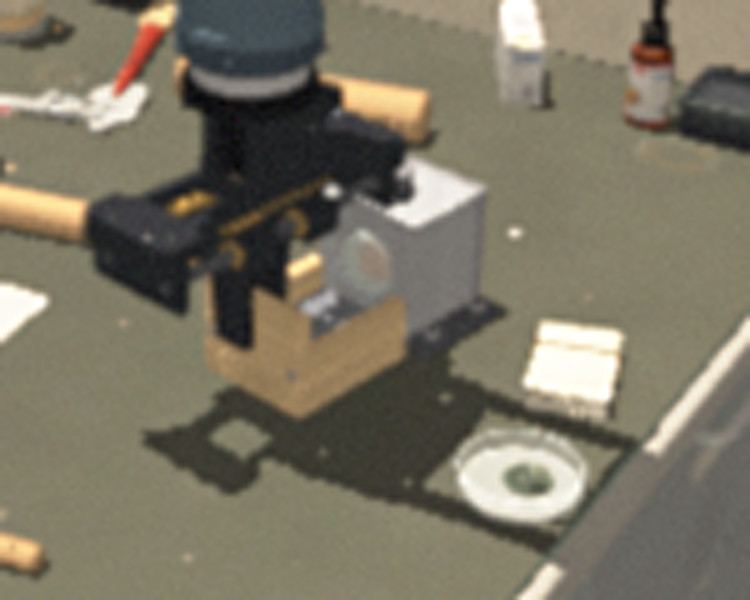

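The picture shows the cradle against the block with the bore at crop (365,265) opening into it. I release it, rise, and turn towards the drift.

```bash
python3 -m inch '[[0,0,0,0,0,0],[0,0,0,0,0,0],[0,0,0,0,0,0],[0,0,-0.005,0,0,0],[0,0,-0.02,0,0,0],[0,0,-0.04,0,0,0],[0,0,-0.04,0,0,0],[0,0,-0.04,0,0,0],[0,0,0,0,0,0]]' 0.055
python3 - <<'E'
from plan import *
s=robot.read_state();p=s['tcp_pos']
plan((.641,.0315,.14),89.5,10)
plan((.641,.0315,.10),10.9,10,(.641,.0315,.14),[180,0,89.5])
E
```

```text
clock: 8.65
tcp_pos: [0.5173, 0.1298, 0.1856]
tcp_rot: [179.9, 0.6, 168.5]
force: [1.0, -0.2, -0.0]
opening: 0.627
finger_force: 0.0
10 rows [-0.0169, 0.0025, 0.0047] [0.06, 0.04, 7.9] mid [0.597 0.103 0.163] minr 0.55
10 rows [-0.0, -0.0, 0.004] [0.0, -0.0, 7.86] mid [0.641 0.032 0.12 ] minr 0.642
```

```bash
python3 -m inch '[[-0.0169,0.0025,0.0047,0,0,7.9],[-0.0169,0.0025,0.0047,0,0,7.9],[-0.0169,0.0025,0.0047,0,0,7.9],[-0.0169,0.0025,0.0047,0,0,7.9],[-0.0169,0.0025,0.0047,0,0,7.9],[-0.0169,0.0025,0.0047,0,0,7.9],[-0.0169,0.0025,0.0047,0,0,7.9],[-0.0169,0.0025,0.0047,0,0,7.9],[-0.0169,0.0025,0.0047,0,0,7.9],[-0.0169,0.0025,0.0047,0,0,7.9]]' && python3 -m inch '[[0,0,0.004,0,0,7.86],[0,0,0.004,0,0,7.86],[0,0,0.004,0,0,7.86],[0,0,0.004,0,0,7.86],[0,0,0.004,0,0,7.86],[0,0,0.004,0,0,7.86],[0,0,0.004,0,0,7.86],[0,0,0.004,0,0,7.86],[0,0,0.004,0,0,7.86],[0,0,0.004,0,0,7.86],[0,0,0,0,0,0]]'
python3 - <<'E'
from fit import *
from plan import plan
snap('top','t4.png');t=bgr('t4.png')
roi=(190,285,55,37+15);w,g=masks(t)
cv2.imwrite('pics/c4.png',cv2.resize(t[150:250,250:400],(750,500),interpolation=cv2.INTER_CUBIC))
plan((.641,.0315,.004),10.9,5)
for d in finder.spot_point('top','cradle_mouth')[:1]+finder.spot_point('top','cradle')[:1]: print(d)
E
```

```text
clock: 9.65
tcp_pos: [0.6367, 0.0306, 0.1309]
tcp_rot: [-179.9, -0.0, 89.2]
force: [0.5, 0.0, -0.2]
opening: 0.624
finger_force: 0.0
clock: 10.75
tcp_pos: [0.6357, 0.0312, 0.0905]
tcp_rot: [-180.0, 0.1, 10.8]
force: [0.1, -0.3, -0.6]
opening: 0.625
finger_force: 0.0
5 rows [0.001, 0.0001, 0.0174] [-0.01, 0.02, 0.04] mid [0.638 0.031 0.056] minr 0.638
```

View pics/c4.png

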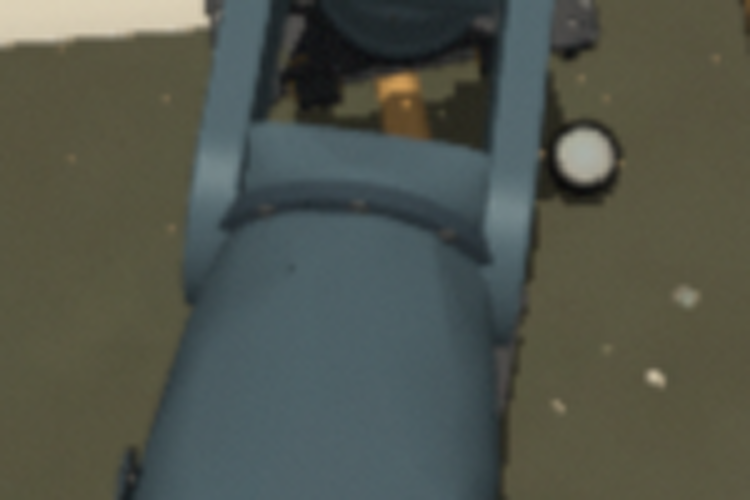

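The arm hides the block here, while the drift's near end shows between the fingers at (403,105). I go down and grip it.

```bash
python3 -m inch '[[0.001,0,0.018,0,0,0],[0.001,0,0.018,0,0,0],[0.001,0,0.018,0,0,0],[0.001,0,0.018,0,0,0],[0.001,0,0.010,0,0,0],[0,0,0.0045,0,0,0],[0,0,0,0,0,0],[0,0,0,0,0,0]]' && python3 -m inch '[[0,0,0,0,0,0],[0,0,0,0,0,0],[0,0,0,0,0,0],[0,0,0,0,0,0],[0,0,0,0,0,0]]' 0 60 && python3 -m inch '[[0,0,-0.005,0,0,0],[0,0,-0.02,0,0,0],[0,0,-0.04,0,0,0],[0,0,-0.04,0,0,0],[0,0,-0.03,0,0,0],[0,0,0,0,0,0]]'
python3 - <<'E'
from plan import *
B=np.array([.485,.005]);u=np.array([.199,.980])
g=B-u*.195
plan((*g,.15),78.5,12)
E
```

```text
clock: 11.7
tcp_pos: [0.6421, 0.0319, 0.0059]
tcp_rot: [180.0, -0.1, 10.9]
force: [0.4, -0.6, 0.4]
opening: 0.623
finger_force: 0.0
clock: 12.2
tcp_pos: [0.6418, 0.032, 0.0058]
tcp_rot: [180.0, -0.0, 10.9]
force: [-0.7, 0.7, 2.1]
opening: 0.26
finger_force: 60.0
clock: 12.8
tcp_pos: [0.645, 0.0316, 0.1464]
tcp_rot: [179.8, -0.5, 10.9]
force: [1.0, -0.3, -0.7]
opening: 0.263
finger_force: 60.0
12 rows [-0.0259, 0.0026, -0.0004] [0.04, -0.03, -5.63] mid [ 0.513 -0.047  0.148] minr 0.479
```

```bash
python3 -m inch '[[-0.026,0.0026,0,0,0,-5.63],[-0.026,0.0026,0,0,0,-5.63],[-0.026,0.0026,0,0,0,-5.63],[-0.026,0.0026,0,0,0,-5.63],[-0.026,0.0026,0,0,0,-5.63],[-0.026,0.0026,0,0,0,-5.63],[-0.026,0.0026,0,0,0,-5.63],[-0.026,0.0026,0,0,0,-5.63],[-0.026,0.0026,0,0,0,-5.63],[-0.026,0.0026,0,0,0,-5.63],[-0.026,0.0026,0,0,0,-5.63],[-0.026,0.0026,0,0,0,-5.63]]' && python3 -m inch '[[0,0,0.02,0,0,0],[0,0,0.02,0,0,0],[0,0,0.01,0,0,0],[0,0,0,0,0,0],[0,0,0,0,0,0]]'
python3 - <<'E'
from fit import *
from m import rect,wood
snap('top','t5.png');snap('scene','s5.png');t=bgr('t5.png');s=bgr('s5.png')
for c in('scene','top'):
  for n,z in(('entry_hole',.045),('exit_mouth',.045),('drift_medium',.1),('cradle_mouth',.02),('cradle',0)):
    try:
      for d in finder.spot_point(c,n)[:1]: print(c,n,round(d['p'],2),np.round(unproj(c,d['point'],z),3))
    except ValueError as e: print(e)
st()
a=cv2.resize(t[165:275,270:410],(764,600),interpolation=cv2.INTER_CUBIC)
cv2.imwrite('pics/c5.png',a)
E
```

```text
clock: 14.0
tcp_pos: [0.4406, -0.1867, 0.1391]
tcp_rot: [-179.9, -0.1, 78.7]
force: [-0.1, -0.6, -1.3]
opening: 0.26
finger_force: 60.0
clock: 14.5
tcp_pos: [0.442, -0.1862, 0.0903]
tcp_rot: [-180.0, -0.0, 78.5]
force: [0.5, 0.5, -1.4]
opening: 0.261
finger_force: 60.0
scene entry_hole 0.69 [ 0.493 -0.245  0.045]
scene exit_mouth 0.58 [0.486 0.053 0.045]
scene drift_medium 0.83 [ 0.453 -0.149  0.1  ]
scene cradle_mouth 0.91 [0.492 0.045 0.02 ]
scene cradle 0.56 [0.501 0.089 0.   ]
top exit_mouth 0.72 [0.489 0.037 0.045]
top drift_medium 0.6 [ 0.447 -0.157  0.1  ]
top cradle_mouth 0.62 [0.49  0.037 0.02 ]
top cradle 0.89 [0.501 0.092 0.   ]
{'clock': 15.1, 'tcp_pos': [0.4421, -0.1864, 0.0905], 'tcp_rot': [179.9906, 0.0043, 78.4778], 'force': [0.8251, -0.6034, -0.4986], 'opening': 0.2634, 'finger_force': 59.9956}
```

View pics/c5.png

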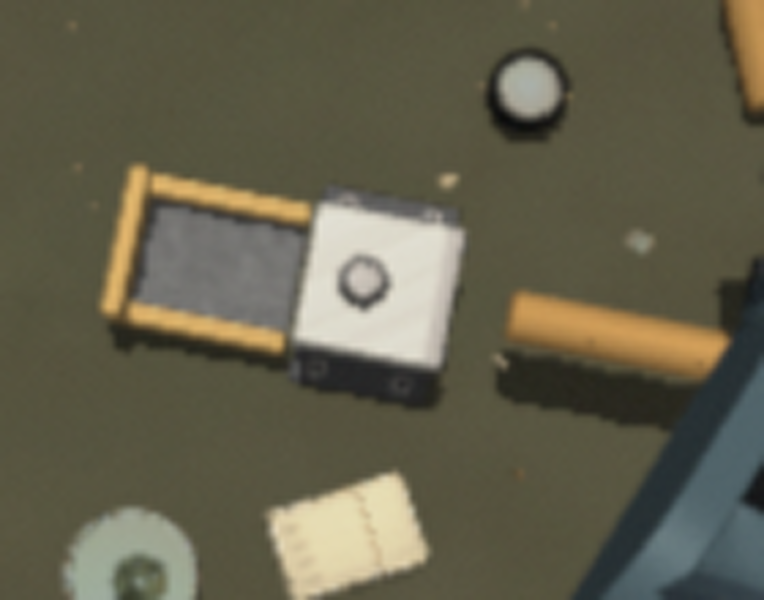

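The top view shows the cradle flush and square on the block's left face, with the drift lined up to the right, tip at about (515,320). Now I measure the axis offset.

Run:
```python
from fit import *
K,T=CAL['top'];W=np.linalg.inv(T)
def up(px,z):
    d=(W[:3,:3]@np.linalg.inv(K)@np.c_[px,np.ones(len(px))].T).T;o=W[:3,3];return (o+d*((z-o[2])/d[:,2])[:,None])[:,:2]*1000
t=bgr('t5.png')
g=cv2.cvtColor(t,cv2.COLOR_BGR2GRAY);roi=(190,318,60,40)
v=fit([('top',roim(g>150,roi),roi)],BT,(.485,.004,-8))
w,_=masks(t);r=np.zeros(w.shape,bool);r[205:245,360:403]=1
m=clean((w&r));ys,xs=np.nonzero(m);P=up(np.c_[xs,ys],.097);
# centre line per column
cols=np.unique(xs);C=np.array([[c,ys[xs==c].mean()] for c in cols if 364<=c<=396]);
Q=up(C,.097);a,b=np.polyfit(Q[:,1],Q[:,0],1);print('drift yaw',np.rad2deg(-np.arctan(a)),'tip y',P[:,1].max(),'x at tip',np.polyval([a,b],P[:,1].max()),'width',[ (ys[xs==c].size) for c in cols[::6]])
bx,by,yaw=485+v[0],4+v[1],-8+v[2];th=np.deg2rad(yaw);u=np.array([-np.sin(th),np.cos(th)]);n=np.array([np.cos(th),np.sin(th)])
for y in(Q[:,1].max(),Q[:,1].min()):
    q=np.array([a*y+b,y])-[bx,by];print('local x,y',q@n,q@u)
s=robot.read_state();q=np.array(s['tcp_pos'][:2])*1000-[bx,by];print('tcp local',q@n,q@u)
# scene: rod silhouette heights
CR2=fit([('top',roim(sum(masks(t))>0,(180,285,60,44)),(180,285,60,44))],CR,(.502,.09,-11))
```

```text
[484.9   4.9 -11.3] cost 0.075
drift yaw -11.880121381009893 tip y -55.03267557911814 x at tip 469.7229915569294 width [4, 11, 10, 10, 11, 11, 11]
local x,y -3.209536013417809 -67.18878991753165
local x,y -4.106517074197647 -152.0575182639223
tcp local -4.542465459397448 -195.9984565301159
[500.7  89.1 -11.8] cost 0.135
```

```bash
python3 -m inch '[[0,0.0043,0.015,0,0,-0.4],[0,0,0.015,0,0,0],[0,0,0.015,0,0,0],[0,0,0.007,0,0,0],[0,0,0,0,0,0],[0,0,0,0,0,0],[0,0,0,0,0,0]]' && python3 -c "
from h import *
s=st();p=np.array(s['tcp_pos'][:2])*1000-[484.9,4.9];print(p@[.981,-.196],p@[.196,.981])
"
```

```text
clock: 15.8
tcp_pos: [0.4468, -0.1876, 0.0392]
tcp_rot: [179.9, 0.0, 78.9]
force: [-0.1, -0.7, 0.2]
opening: 0.262
finger_force: 60.0
{'clock': 15.8, 'tcp_pos': [0.4468, -0.1876, 0.0392], 'tcp_rot': [179.9302, 0.0321, 78.8768], 'force': [-0.1007, -0.6943, 0.1903], 'opening': 0.2619, 'finger_force': 59.9955}
0.3875919305777913 -196.35405300889508
```

```bash
python3 -m inch '[[0.004,0,0.0005,0,0,0],[0.004,0,0,0,0,0],[0.004,0,0,0,0,0],[0.004,0,0,0,0,0],[0.004,0,0,0,0,0],[0.003,0,0,0,0,0],[0.003,0,0,0,0,0],[0.002,0,0,0,0,0],[0,0,0,0,0,0]]'; python3 -c "
from h import *
s=st();snap('top','t6.png');snap('scene','s6.png')
a=cv2.imread('pics/t6.png')[190:260,280:400];b=cv2.imread('pics/s6.png')[160:230,310:430]
cv2.imwrite('pics/c6.png',cv2.resize(np.hstack([a,b]),(800,233),interpolation=cv2.INTER_CUBIC))"
```

```text
clock: 16.7
tcp_pos: [0.4517, -0.1596, 0.0379]
tcp_rot: [-180.0, -0.0, 78.9]
force: [-0.7, -0.5, -1.3]
opening: 0.261
finger_force: 60.0
{'clock': 16.7, 'tcp_pos': [0.4517, -0.1596, 0.0379], 'tcp_rot': [-179.9951, -0.0021, 78.8924], 'force': [-0.6699, -0.4586, -1.2505], 'opening': 0.2612, 'finger_force': 59.9954}
```

View pics/c6.png

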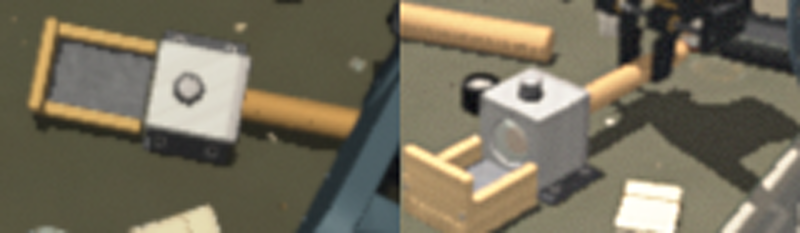

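The drift is entering the hole freely, with no force on the tool. I go on slowly.

```bash
python3 -m inch '[[0.0015,0,0,0,0,0],[0.0015,0,0,0,0,0],[0.0015,0,0,0,0,0],[0.0015,0,0,0,0,0],[0.0015,0,0,0,0,0],[0.0015,0,0,0,0,0],[0.0015,0,0,0,0,0],[0.0015,0,0,0,0,0],[0.0015,0,0,0,0,0],[0.0015,0,0,0,0,0],[0.0015,0,0,0,0,0],[0.0015,0,0,0,0,0]]'
```

```text
clock: 18.0
tcp_pos: [0.4561, -0.1471, 0.0391]
tcp_rot: [179.8, 0.5, 79.0]
force: [-5.6, -20.3, -1.2]
opening: 0.265
finger_force: 60.1
```

```bash
python3 -m inch '[[0.001,0,0,0,0,0],[0.001,0,0,0,0,0],[0.001,0,0,0,0,0],[0.001,0,0,0,0,0],[0.001,0,0,0,0,0],[0.001,0,0,0,0,0]]'
```

```text
clock: 18.6
tcp_pos: [0.4572, -0.1413, 0.0391]
tcp_rot: [179.8, 0.5, 79.0]
force: [-5.6, -20.7, -1.4]
opening: 0.263
finger_force: 60.1
```

```bash
python3 -m inch '[[0.002,0,0,0,0,0],[0.002,0,0,0,0,0],[0.002,0,0,0,0,0],[0.002,0,0,0,0,0],[0.002,0,0,0,0,0],[0.002,0,0,0,0,0],[0.002,0,0,0,0,0],[0.002,0,0,0,0,0],[0.002,0,0,0,0,0],[0.002,0,0,0,0,0],[0.002,0,0,0,0,0],[0.002,0,0,0,0,0]]'; python3 -m inch '[[0.002,0,0,0,0,0],[0.002,0,0,0,0,0],[0.002,0,0,0,0,0],[0.002,0,0,0,0,0],[0.0015,0,0,0,0,0],[0.001,0,0,0,0,0]]'
```

```text
clock: 19.8
tcp_pos: [0.4616, -0.1173, 0.0389]
tcp_rot: [179.8, 0.4, 79.0]
force: [-6.2, -20.6, -2.0]
opening: 0.266
finger_force: 60.1
clock: 20.4
tcp_pos: [0.4636, -0.1068, 0.0388]
tcp_rot: [179.9, 0.4, 79.0]
force: [-6.0, -20.3, -1.1]
opening: 0.261
finger_force: 60.0
```

```bash
python3 -m inch '[[0.001,0,0,0,0,0],[0.001,0,0,0,0,0],[0.001,0,0,0,0,0],[0.001,0,0,0,0,0],[0.001,0,0,0,0,0],[0.001,0,0,0,0,0],[0.001,0,0,0,0,0],[0.001,0,0,0,0,0],[0.001,0,0,0,0,0],[0.001,0,0,0,0,0]]'; python3 -c "
from fit import *
snap('top','t7.png');snap('scene','s7.png')
a=cv2.imread('pics/t7.png')[190:260,280:400];b=cv2.imread('pics/s7.png')[160:230,310:430]
cv2.imwrite('pics/c7.png',cv2.resize(np.hstack([a,b]),(800,233),interpolation=cv2.INTER_CUBIC))
for c in('top','scene'):
  d=finder.spot_point(c,'casting')[:1]
  if d: p=unproj(c,d[0]['point'],.0425)*1000-[484.9,4.9,0];print(d[0]['p'],p[:2]@[.981,-.196],p[:2]@[.196,.981])"
```

```text
clock: 21.4
tcp_pos: [0.465, -0.0932, 0.0381]
tcp_rot: [180.0, 0.0, 78.8]
force: [0.3, -0.1, -1.2]
opening: 0.267
finger_force: 60.0
0.68 -13.240075658631591 59.6867276420454
0.59 -10.503283227949135 74.06406278004827
```

View pics/c7.png

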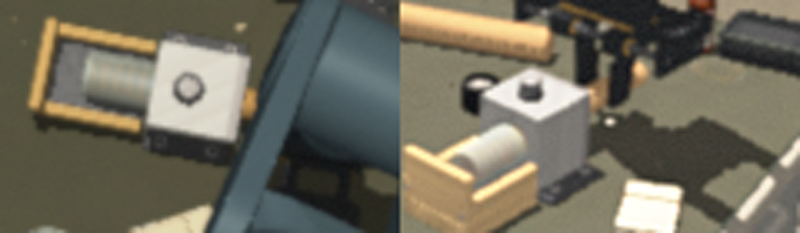

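The casting lies inside the cradle and the drag has ended. I push 10 mm further so it clears the block.

```bash
python3 -m inch '[[0.001,0,0,0,0,0],[0.001,0,0,0,0,0],[0.001,0,0,0,0,0],[0.001,0,0,0,0,0],[0.001,0,0,0,0,0],[0.001,0,0,0,0,0],[0.001,0,0,0,0,0],[0.001,0,0,0,0,0],[0.001,0,0,0,0,0],[0.001,0,0,0,0,0],[0.001,0,0,0,0,0],[0,0,0,0,0,0]]'; python3 -c "
from fit import *
t=snap('top','t8.png');t=bgr('t8.png');snap('scene','s8.png')
a=t[190:260,280:400];b=cv2.imread('pics/s8.png')[160:230,310:430]
cv2.imwrite('pics/c8.png',cv2.resize(np.hstack([a,b]),(800,233),interpolation=cv2.INTER_CUBIC))
"
```

```text
clock: 22.8
tcp_pos: [0.467, -0.0817, 0.0379]
tcp_rot: [-180.0, -0.0, 78.9]
force: [-0.4, 0.5, -1.3]
opening: 0.263
finger_force: 60.0
```

View pics/c8.png

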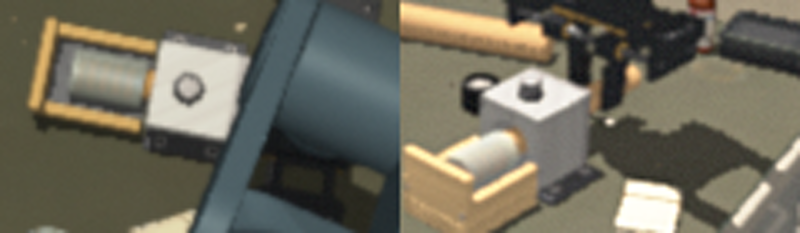

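The casting is clear of the block, and the drift tip shows at the mouth at (150,83). I withdraw the drift and lay it down.

```bash
python3 -m inch '[[-0.003,0,0,0,0,0],[-0.006,0,0,0,0,0],[-0.012,0,0,0,0,0],[-0.012,0,0,0,0,0],[-0.012,0,0,0,0,0],[-0.012,0,0,0,0,0],[-0.012,0,0,0,0,0],[-0.012,0,0,0,0,0],[-0.012,0,0,0,0,0],[-0.012,0,0,0,0,0],[-0.01,0,0,0,0,0],[0,0,0,0,0,0]]' && python3 -m inch '[[0,0,0.007,0,0,0],[0,0,0.007,0,0,0],[0,0,0.007,0,0,0],[0,0,0.005,0,0,0],[0,0,0.003,0,0,0],[0,0,0.002,0,0,0],[0,0,0,0,0,0],[0,0,0,0,0,0],[0,0,0,0,0,0]]'
```

```text
clock: 24.1
tcp_pos: [0.4448, -0.1961, 0.038]
tcp_rot: [180.0, 0.0, 78.8]
force: [0.5, -0.1, -1.0]
opening: 0.262
finger_force: 60.0
clock: 25.0
tcp_pos: [0.445, -0.1948, 0.0072]
tcp_rot: [180.0, 0.0, 78.9]
force: [-0.5, 0.9, -1.6]
opening: 0.264
finger_force: 60.0
```

```bash
python3 -m inch '[[0,0,0.001,0,0,0],[0,0,0,0,0,0]]' && python3 -m inch '[[0,0,0,0,0,0],[0,0,0,0,0,0],[0,0,0,0,0,0],[0,0,0,0,0,0],[0,0,-0.01,0,0,0],[0,0,-0.03,0,0,0],[0,0,-0.04,0,0,0],[0,0,-0.04,0,0,0],[-0.02,0,-0.03,0,0,0],[-0.02,0,0,0,0,0],[0,0,0,0,0,0],[0,0,0,0,0,0]]' 0.05 && python3 -c "
from fit import *
snap('top','t9.png');snap('scene','s9.png')
a=bgr('t9.png')[160:270,280:470];b=bgr('s9.png')[150:260,300:490]
cv2.imwrite('pics/c9.png',cv2.resize(np.hstack([a,b]),(800,232),interpolation=cv2.INTER_CUBIC));st()
"
```

```text
clock: 25.2
tcp_pos: [0.4449, -0.1947, 0.006]
tcp_rot: [180.0, 0.0, 78.9]
force: [0.7, 1.0, -0.2]
opening: 0.266
finger_force: 60.0
clock: 26.4
tcp_pos: [0.4368, -0.2336, 0.156]
tcp_rot: [-180.0, -0.0, 78.8]
force: [0.3, 0.3, -1.1]
opening: 0.567
finger_force: 0.0
{'clock': 26.5, 'tcp_pos': [0.4366, -0.2328, 0.1552], 'tcp_rot': [-179.9118, -0.0686, 78.8829], 'force': [0.8553, 1.3957, -0.5109], 'opening': 0.5678, 'finger_force': 0.0}
```

View pics/c9.png

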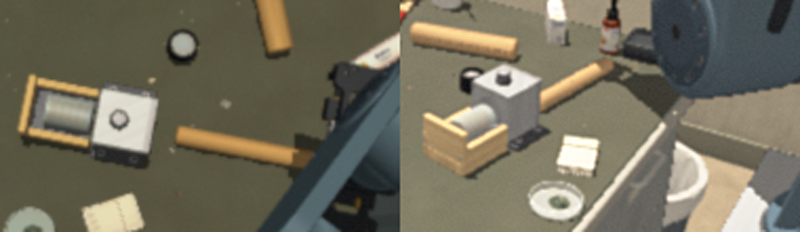

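The view shows the casting lying in the cradle with a gap to the block, the drift flat on the desk, and the bystanders in place. I hand in.

```bash
python3 -c "
from workcell import ticket
print(ticket.hand_in())"
```

```text
the job is handed in; nothing more can be done
None
```

I pushed the casting out of the block into the cradle with the 24 mm drift, laid the drift back flat on the desk, and handed the job in at about 26.5 s; the hand-in returned no verdict.

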